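# Pin the spacer pack of the tile press

## Task

Line up the holes of the three loose spacer boards lying on the press bed, then take the steel locking pin from its holder block and put it down through all three boards into the bush hidden beneath them, fully home with its wooden head down on the top board, and let go. The bush sits somewhere along the slot under the boards and can only be found by feel: drag the pin and the boards along the slot under light downward pressure until the pin drops in. Never force the pin (keep its contact forces under 25 N), and leave the cup, the jug, the lid and the stamp beside the work where they stand.

Things in the scene. Friction and masses are not known exactly. Their poses are not given: they have to be found in the camera images.
- bed: Fixed wooden press bed, 100 (x) x 160 (y) x 48 mm. Origin: centre of its underside, z up. Floor top 30 mm above the origin, 4 mm thick. Two rails (14 mm thick, 48 mm high, inner faces at x = +-36 mm) run along y, so the boards slide only along y (1 mm play each side); both y ends are open above the floor. A slot in the floor runs along y (see bed_slot).
- bed_slot (a point): Middle of the floor's slot (16 mm wide in x, 41 mm long in y), level with the floor, 6.5 mm to +y of the bed's middle. Under it a fixed steel bush plate, top 25.5 mm above the bed's origin, 21.5 mm thick, has one 14 mm bore (1.5 mm chamfer) at the bed's x = 0. The boards hide it; its y in the bed frame differs every time, +1 to +19 mm. It is not measured and cannot be moved.
- board_low: Lowest of three equal plywood spacer boards, 70 (x) x 52 (y) x 12 mm, 90 g, with a vertical 14.5 mm through hole in its centre. Loose, flat on the bed's floor between the rails, axes parallel to the bed's. Origin: centre of its underside. The boards start staggered along the bed's y, centres at -12 to +2 mm.
- board_mid: Middle spacer board, same size, lying on board_low. Origin: centre of its underside, on the axis of its hole.
- board_top: Top spacer board, same size, lying on board_mid; its upper face is 66 mm above the bed's origin. Origin: centre of its underside, on the axis of its hole.
- holder: Fixed dark wooden holder block, 60 x 60 x 32 mm, with a 15 mm hole, 26 mm deep, in its middle, in which the pin stands. Origin: centre of its underside, on the table.
- pin: Loose steel locking pin, 120 g: shank 12 mm diameter, 58 mm long, lowest 4 mm tapering to 9.5 mm; on top a round wooden head, 26 mm diameter, 32 mm high. Origin: lower tip, z up the shank. At the start it stands upright in the holder, tip 6 mm above the table.
- pin_shoulder (a point): Centre of the flat underside of the pin's head, 58 mm above its tip; fully home it rests on the top board (tip then 8 mm above the bed's origin). With the pin through the boards but on the bush plate beside the bore, the tip is 25.5 mm above the bed's origin and this shoulder stands 17.5 mm above the top board.
- cup_1: Bystander: white cup with handle, 69x100x76 mm, standing beside the work. Origin: at its underside.
- creamer_2: Bystander: white jug with handle, 68x104x86 mm. Origin: at its underside.
- pot_lid_1: Bystander: white pot lid with knob, 68 mm diameter, 41 mm high. Origin: at its underside.
- stamp_1: Bystander: upright terracotta-coloured clay stamp, 21x21x56 mm. Origin: at its underside.
Things that resemble listed ones, but are neither listed nor needed, are in the scene too. Leave any blue look-alike of the board_mid alone. Leave any pink look-alike of the board_low alone.

How it is judged:
By the outcome, as a careful person would: the job done as asked, in the order asked, and still so for the second after the job is handed in, with the robot touching nothing.
It also fails if it takes over 67 s, if anything falls off the work surface, if the arm or the gripper's body presses on something with over 40 N, if the wrist force passes 120 N, or if a joint passes its speed limit or range.

## Robot

A 7-joint arm with a two-finger parallel gripper is mounted at the origin on a cart in front of the work surface, level with it; the furniture and walls round the work are solid. World frame = base frame: x ahead of the robot, y to its left, z up, the work surface at z = 0. Lengths are in m, angles in rad, forces in N, time in s.
With the tool pointing down it reaches from about 0.35 to 0.9 m from the base axis. Payload 8.1 kg.
Tool frame: the origin (TCP) lies at the very end of the fingers, on their centre line; the grasp point (between the pads) lies 19 mm behind it; z points along the fingers, y is the line along which they close (so a half turn about z gives the same grasp; the last joint's range is limited). The gripper opens to 85 mm and grips with 20 to 120 N. Pads are 22 mm wide; open, the fingers measure 114 mm over their backs; the gripper's body (76 mm by 85 mm) begins 54 mm behind the grasp point. The pads swing forward as they close: fully open they stand 13 mm farther back than shut.
Start: joints at [-1.251, 0.434, 0.025, 1.573, -0.012, 1.134, -0.075], TCP at [0.256, 0.57, 0.231] pointing down, gripper open.
Joint ranges: [-2.62, 2.62], [-0.44, 2.09], [-1.27, 1.32], [0.08, 2.57], [-1.32, 4.46], [0.12, 2], [-2.74, 2.74]. Speed limits (rad/s): [2.22, 2.22, 3.01, 3.01, 3.14, 3.14, 3.14].

## Interface

Orientations are given as a rotation vector (axis times angle).
In Python, from workcell import env, capture gives the robot as it stands.
- The arm moves only by the tool carry_out, never from a script. Its argument "steps" is a list of rows, each a list of 7 numbers: the shift along the tool's x, y, z in mm, then the turn, a rotation vector about the tool's x, y, z in rad, then the closure, from 0 (fully open) to 1 (shut). In form: [[dx, dy, dz, ax, ay, az, jaw], ...]. A call has exactly 5 rows; each row is the pose to reach, as a shift and turn from the pose commanded when the call began, along the tool's axes at that moment; what a row does not reach only later rows make up. A row lasts 1/10 s, in which the tool goes at most 50 mm and 8.59 degrees, less where a joint would pass 70% of its speed; a pose out of reach is approached as far as the arm can. A call with a gripper value outside its range is refused whole. The fingers move at their own pace and stop on an object; "newtons" is the grip in N (left out, the last holds). Time passes only in rows, so rows that repeat a pose let the fingers close, or fill a call up. It gives the time, the measured TCP pose, the force, the opening and the grip force at its end, in the units of the state.
- env.sense(): the state, without advancing time (a new reading comes with each control period).
- capture(name): name is "side" or "top"; returns a dict with "img" (420x560x3 uint8, red, green, blue), "intrinsics" (3x3 intrinsics, pixels), "rvec" (rotation vector, rad) and "tvec" (3), from world to camera coordinates, as OpenCV has them. Camera axes: x right, y down, z forward; pixel columns grow to the right and rows downward; lengths in m; the calibration is good to about 2 mm. A picture is of the moment at which its call begins. There is no depth.
- env.close_job(): hands the job in; it is judged then, once.
The state is a dict: "time": time; "joint_positions": joint angles; "dq": joint speeds; "joint_efforts": joint torques, N m; "tcp_pos": TCP position; "orientation": TCP orientation; "force": force on the tool from outside, world axes, zero at the start; "ft_torque": the same for the moment, N m; "gripper_width": finger opening in m; "finger_force": force on a finger pad.
Only numpy, scipy, OpenCV 4.12 (cv2) and the standard library are available. Lean on these libraries where they do the work, as an engineer would, in place of code of your own. Each camera call takes 0.05 s, during which the arm holds its last target. There are 200 camera calls.

## Working session

There is one attempt and no reset: what is moved stays moved. The work goes in short steps, Python scripts to look and compute and a tool call to move; the robot and the scene stay as the last step left them, time stands still between calls to the robot, and variables do not carry over. Pictures are saved under pics/ and viewed, at most 10 in all, crops included, and the job is handed in when it is done.

Besides the shell and the picture viewer there is one more tool, called as name(argument=value, ...), one argument or row to a line, values as JSON. carry_out: Moves the arm, as the interface text tells. Its arguments: {"type":"object","properties":{"steps":{"type":"array","items":{"type":"array","items":{"type":"number"}}},"newtons":{"type":"number"}},"required":["steps"]}

```bash
mkdir -p pics; ls
python3 - <<'E'
from workcell import env,capture
import cv2,numpy as np
for n in("side","top"):
    c=capture(n); cv2.imwrite(f"pics/{n}0.png",c["img"][:,:,::-1]); 
    R=cv2.Rodrigues(np.array(c["rvec"]))[0]; print(n,np.round(-R.T@np.array(c["tvec"]),3).ravel(),np.round(R,2).tolist(),np.array(c["intrinsics"]).round(0).tolist())
    np.savez(f"{n}0.npz",**c)
s=env.sense(); print({k:np.round(v,3).tolist() for k,v in s.items()})
E
```

```text
pics
side [0.495 0.759 0.692] [[-1.0, -0.08, 0.01], [-0.06, 0.66, -0.74], [0.05, -0.74, -0.67]] [[447.0, 0.0, 284.0], [0.0, 447.0, 208.0], [0.0, 0.0, 1.0]]
top [0.351 0.059 0.932] [[-0.07, -1.0, 0.0], [-0.98, 0.07, -0.2], [0.2, -0.02, -0.98]] [[495.0, 0.0, 276.0], [0.0, 495.0, 204.0], [0.0, 0.0, 1.0]]
{'time': 0.1, 'joint_positions': [-1.251, 0.435, 0.025, 1.574, -0.012, 1.134, -0.075], 'dq': [-0.0, -0.002, -0.0, -0.004, 0.002, 0.002, 0.001], 'joint_efforts': [0.003, -67.176, 1.028, -31.69, 0.016, 0.007, -0.0], 'tcp_pos': [0.256, 0.57, 0.231], 'orientation': [-0.659, -3.071, 0.002], 'force': [0.525, -0.136, 0.264], 'ft_torque': [-0.002, 0.029, 0.017], 'finger_force': 0.0, 'gripper_width': 0.085}
```

View pics/side0.png

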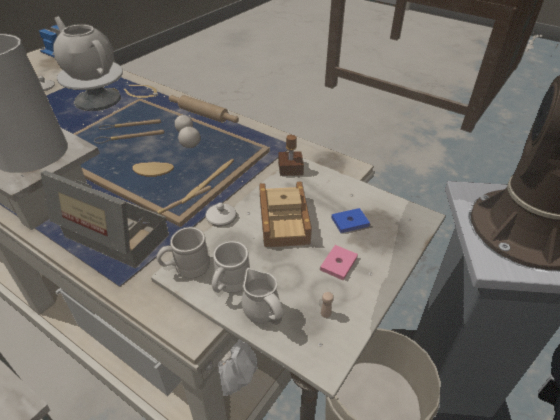

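View pics/top0.png

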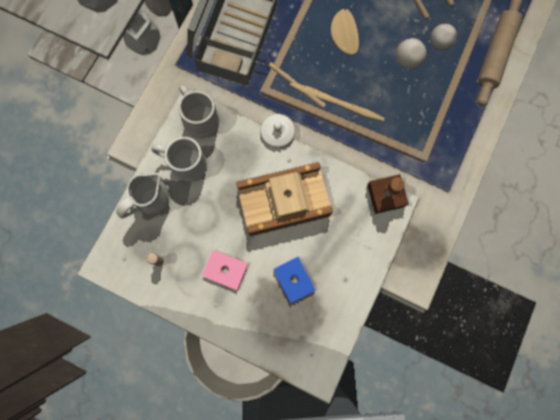

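The side view shows the bed at about (285,215), the pin in its holder at (291,155), the blue decoy at (350,220), the pink decoy at (339,262), the stamp at (327,303), the lid at (221,213) and cups and jug at (190,255), (232,268), (262,297). In the top view the bed is at (285,198) with the board stack at (288,194), and the holder is at (388,193) with the pin head at (396,185). Candidates for the pin are the wooden-headed pin at (396,185) and the stamp at (154,258). The pin is the one in the dark holder.

Run:
```python
import cv2,numpy as np
t=cv2.imread("pics/top0.png");s=cv2.imread("pics/side0.png")
a=cv2.resize(t[155:240,230:415],None,fx=4.3,fy=4.3,interpolation=cv2.INTER_CUBIC)[:300,:795]
a=cv2.resize(t[155:240,230:415],(795,365),interpolation=cv2.INTER_CUBIC)
b=cv2.resize(s[130:250,250:320],(137,235),interpolation=cv2.INTER_CUBIC)
b=cv2.resize(np.rot90(s[130:250,250:320]),(403,235),interpolation=cv2.INTER_CUBIC)
o=np.zeros((600,795,3),np.uint8);o[:365]=a;o[365:,:403]=b
cv2.imwrite("pics/crop1.png",o)
```

```text
(no output)
```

View pics/crop1.png

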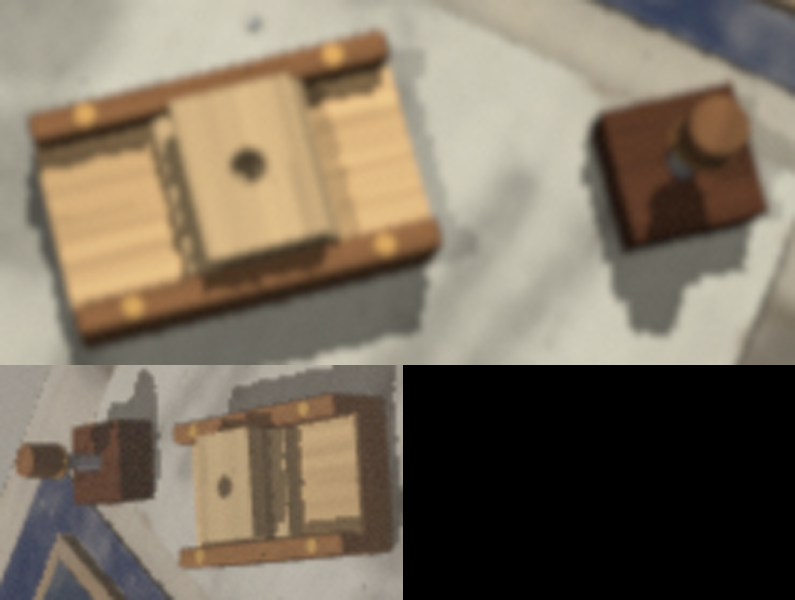

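The crop shows the real board stack on the bed (hole at crop (247,165)), with lower boards staggered to the left of the top one. The pin stands in the holder, head at (718,127), shank entering at (682,167). The four brass dots on the rails, (85,115), (333,53), (133,307), (386,243), give the bed pose.

```bash
cat > h.py <<'E'
import numpy as np,cv2
from scipy.spatial.transform import Rotation as Ro
def ray(c,uv,z):
    R=cv2.Rodrigues(np.array(c["rvec"]))[0];t=np.array(c["tvec"]).ravel();o=-R.T@t
    K=np.array(c["intrinsics"]);d=R.T@np.linalg.inv(K)@np.array([uv[0],uv[1],1.]);return (o+d*(z-o[2])/d[2])
def pix(c,P): return cv2.projectPoints(np.array(P,float).reshape(-1,3),np.array(c["rvec"]),np.array(c["tvec"]),np.array(c["intrinsics"],float),None)[0].reshape(-1,2)
E
python3 - <<'E'
from h import *
T=dict(np.load("top0.npz"));S=dict(np.load("side0.npz"))
f=795/185
def tc(u,v,z): return ray(T,((u+.5)/f+230-.5,(v+.5)/(365/85)+155-.5),z)
# side crop: rot90 ccw of [130:250,250:320]: newrow=69-(col-250), newcol=row-130
def sc(u,v,z): return ray(S,(250+69-((v-365+.5)*70/235-.5),130+(u+.5)*120/403-.5),z)
dots=np.array([tc(*p,.048) for p in((85,115),(333,53),(386,243),(133,307))]);c=dots.mean(0)
e=(dots[1]-dots[0]+dots[2]-dots[3]);w=(dots[3]-dots[0]+dots[2]-dots[1])/2
print("bed c",c.round(4),"len",np.linalg.norm(e)/2,"wid",np.linalg.norm(w),"dir deg",np.degrees(np.arctan2(e[1],e[0])))
cor=np.array([tc(*p,.048) for p in((30,115),(385,35),(440,240),(80,335))]);print("corners c",cor.mean(0).round(4),np.linalg.norm(cor[1]-cor[0]),np.linalg.norm(cor[2]-cor[1]))
ds=np.array([sc(*p,.048) for p in((305,410),(192,431),(311,546),(199,557))]);print("side dots c",ds.mean(0).round(4))
u=-e[:2]/np.linalg.norm(e)  # toward image left
for nm,h in(("top",tc(247,165,.066)),("side",sc(224,486,.066))):
    print(nm,"hole",h.round(4),"along u",(h[:2]-c[:2])@u,"across",np.cross(u,h[:2]-c[:2]))
# board corners in top
b=np.array([tc(*p,.066) for p in((168,98),(295,72),(338,235),(207,262))]);print("board c",b.mean(0).round(4),np.linalg.norm(b[1]-b[0]),np.linalg.norm(b[2]-b[1]),(b.mean(0)[:2]-c[:2])@u)
print("u",u)
hc=np.array([tc(*p,.032) for p in((597,118),(732,84),(766,212),(630,248))]);print("holder",hc.mean(0).round(4),np.linalg.norm(hc[1]-hc[0]),np.degrees(np.arctan2(*(hc[1]-hc[0])[1::-1])))
print("pin head top(.096)",tc(720,124,.096).round(4), "side",sc(28,460,.096).round(4))
# lower-left strips edges in bed frame
for z,p in((.054,(170,180)),(.042,(160,180)),):pass
print("board left edge pts",[((tc(x,190,z)[:2]-c[:2])@u).round(4) for x,z in((190,.066),(190,.054),(180,.054),(172,.054),(172,.042),(163,.042))])
E
```

```text
bed c [0.5485 0.0258 0.048 ] len 0.11041299728499111 wid 0.08615400123216249 dir deg -79.44758856232144
corners c [0.5479 0.0259 0.048 ] 0.15710083339252454 0.09296120771166173
side dots c [0.5484 0.0262 0.048 ]
top hole [0.5499 0.0208 0.066 ] along u -0.0051663469872743825 across -0.00046559942441259266
side hole [0.5489 0.0219 0.066 ] along u -0.003846845135609639 across 0.00030275231269405364
board c [0.5493 0.0188 0.066 ] 0.054779249959269534 0.07225204347408462 -0.0070446069920511
u [-0.18313488  0.9830878 ]
holder [ 0.5449 -0.1692  0.032 ] 0.061808604173887144 -79.47164346633541
pin head top(.096) [ 0.547  -0.1707  0.096 ] side [ 0.5458 -0.1631  0.096 ]
board left edge pts [np.float64(0.0206), np.float64(0.0199), np.float64(0.024), np.float64(0.0273), np.float64(0.0267), np.float64(0.0305)]<stdin>:14: DeprecationWarning: Arrays of 2-dimensional vectors are deprecated. Use arrays of 3-dimensional vectors instead. (deprecated in NumPy 2.0)
```

Run:
```python
import cv2,numpy as np
t=cv2.imread("pics/top0.png");s=cv2.imread("pics/side0.png")
a=cv2.resize(t[165:225,255:320],(600,554),interpolation=cv2.INTER_LANCZOS4)
cv2.imwrite("pics/crop2.png",cv2.resize(np.hstack([a,cv2.resize(s[180:250,255:315],(475,554),interpolation=cv2.INTER_LANCZOS4)]),(800,412)))
```

```text
(no output)
```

View pics/crop2.png

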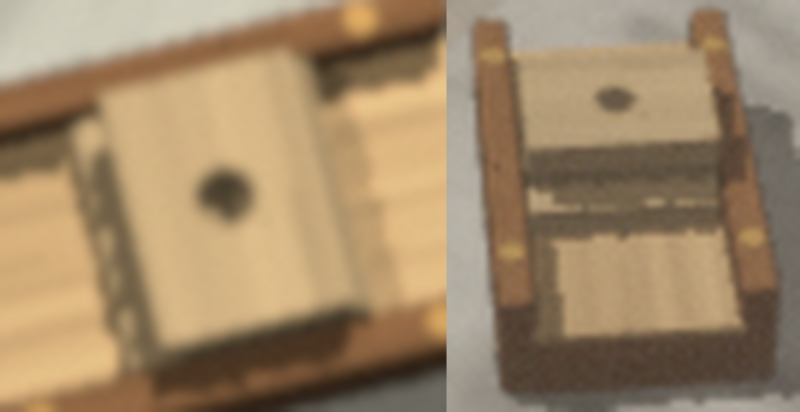

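Crop 2 shows the top board's hole at top pixel (287.7,193.4). The low board protrudes toward world +y (low front top edge near side pixel row 216). I check the low board's edge next.

Run:
```python
from h import *
S=dict(np.load("side0.npz"))
c=np.array([.5485,.0259]);u=np.array([-.1831,.9831])
for r,z in((205.5,.066),(210.2,.054),(210.2,.042),(216,.042),(219.9,.03),(235.5,.03)):
    print(r,z,((ray(S,(285.4,r),z)[:2]-c)@u*1000).round(1))
from workcell import env
s=env.sense();R=Ro.from_rotvec(s["orientation"]).as_matrix();print(R.round(3),s["tcp_pos"])
# desired: tool z down, tool y along +-u
for sg in(1,-1):
    y=np.array([*u,0])*sg;z=np.array([0,0,-1]);Rd=np.c_[np.cross(y,z),y,z]
    print(sg,Ro.from_matrix(R.T@Rd).as_rotvec().round(3))
    for z in(.231,.15,.03):print((R.T@(np.array([*(c+u*-.001),z])-s["tcp_pos"])*1000).round(1))
```

```text
205.5 0.066 26.2
210.2 0.054 27.8
210.2 0.042 14.6
216 0.042 33.0
219.9 0.03 32.5
235.5 0.03 79.6
[[-0.912  0.41  -0.   ]
 [ 0.41   0.912 -0.001]
 [-0.    -0.001 -1.   ]] [0.25631036 0.56955555 0.23060067]
1 [-0.001 -0.    -0.607]
[-4.901e+02 -3.767e+02  2.000e-01]
[-490.1 -376.6   81.2]
[-490.1 -376.4  201.2]
-1 [-0.000e+00  2.000e-03  2.535e+00]
[-4.901e+02 -3.767e+02  2.000e-01]
[-490.1 -376.6   81.2]
[-490.1 -376.4  201.2]
```

carry_out(
  steps=[
    [-38,-30,0,0,0,-0.12,0],
    [-76,-60,0,0,0,-0.24,0],
    [-114,-90,0,0,0,-0.36,0],
    [-152,-120,0,0,0,-0.48,0],
    [-190,-149,0,0,0,-0.607,0],
  ],
  newtons=20,
)

```text
time: 0.6
tcp_pos: [0.369, 0.354, 0.2311]
orientation: [0.297, -3.127, 0.001]
force: [-0.6, 0.8, -0.2]
gripper_width: 0.0855
finger_force: 0.0
```

carry_out(
  steps=[
    [-16,-46,0,0,0,0,0],
    [-32,-92,0,0,0,0,0],
    [-48,-140,0,0,0,0,0],
    [-62,-188,0,0,0,0,0],
    [-78,-235,0,0,0,0,0],
  ],
)

```text
time: 1.1
tcp_pos: [0.4884, 0.1375, 0.2312]
orientation: [0.289, -3.128, -0.0]
force: [0.9, 0.6, 0.7]
gripper_width: 0.0856
finger_force: 0.0
```

carry_out(
  steps=[
    [-15,-45,15,0,0,0,0],
    [-30,-85,40,0,0,0,0],
    [-39,-121,70,0,0,0,0],
    [-39,-121,100,0,0,0,0],
    [-39,-121,120,0,0,0,0],
  ],
)

```text
time: 1.6
tcp_pos: [0.5479, 0.0258, 0.109]
orientation: [0.284, -3.126, 0.001]
force: [-0.6, 1.5, 0.5]
gripper_width: 0.0852
finger_force: 0.0
```

```bash
cat >> h.py <<'E'
C=np.array([.5485,.0259]);U=np.array([-.1831,.9831]);
def rel(p): # bed coords along u, across(x tool dir)
    d=np.array(p)[:2]-C; return (d@U*1000).round(2),(d@np.array([-U[1],U[0]])*1000).round(2)
E
python3 - <<'E'
from h import *
from workcell import env,capture
import cv2
s=env.sense();print(s["tcp_pos"],rel(s["tcp_pos"]),Ro.from_rotvec(s["orientation"]).as_matrix().round(3))
a=capture("side");b=capture("top")
o=np.hstack([cv2.resize(a["img"][120:260,215:355],(400,400)),cv2.resize(b["img"][130:270,220:360],(400,400))])
cv2.imwrite("pics/c3.png",o[:,:,::-1])
E
```

```text
[0.54785219 0.02583788 0.10897283] (np.float64(0.06), np.float64(0.65)) [[-0.984 -0.18  -0.003]
 [-0.18   0.984 -0.001]
 [ 0.003 -0.    -1.   ]]
```

View pics/c3.png

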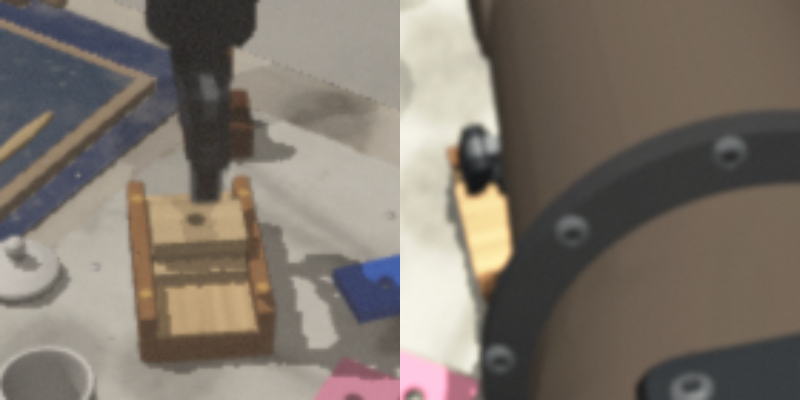

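The side half shows the finger at crop (205,190) above the stack, with the stack untouched. The arm blocks the top view. I check where the near fingertip should project.

Run:
```python
from h import *
S=dict(np.load("side0.npz"))
for k,z in((.0425,.122),(-.0425,.122),(.0425,.115),(-.0425,.115)):
    p=[*(C+U*k+[-.0006,0]),z]; q=pix(S,p)[0]; print(k,z,((q-[215,120])*400/140).round(0))
```

```text
0.0425 0.122 [203. 200.]
-0.0425 0.122 [191. 128.]
0.0425 0.115 [203. 208.]
-0.0425 0.115 [191. 136.]
```

carry_out(
  steps=[
    [1,1,25,0,0,0,0],
    [1,1,45,0,0,0,0],
    [1,1,60,0,0,0,0],
    [1,1,70,0,0,0,0],
    [1,1,77,0,0,0,0],
  ],
)

```text
time: 2.2
tcp_pos: [0.5479, 0.0289, 0.0345]
orientation: [-0.289, 3.128, 0.0]
force: [-0.2, -0.5, 0.1]
gripper_width: 0.0858
finger_force: 0.0
```

carry_out(
  steps=[
    [0,0,0,0,0,0,0.15],
    [0,0,0,0,0,0,0.2],
    [0,0,0,0,0,0,0.25],
    [0,0,0,0,0,0,0.3],
    [0,0,0,0,0,0,0.35],
  ],
)

```text
time: 2.7
tcp_pos: [0.5481, 0.0281, 0.035]
orientation: [-0.288, 3.127, -0.001]
force: [1.3, -2.8, 3.4]
gripper_width: 0.0554
finger_force: 2.6
```

carry_out(
  steps=[
    [0,0,0,0,0,0,0.4],
    [0,0,0,0,0,0,0.45],
    [0,0,0,0,0,0,0.5],
    [0,0,0,0,0,0,0.5],
    [0,0,0,0,0,0,0.5],
  ],
)

```text
time: 3.2
tcp_pos: [0.5482, 0.0289, 0.0351]
orientation: [-0.289, 3.127, 0.001]
force: [0.2, -1.7, 8.2]
gripper_width: 0.0518
finger_force: 20.3
```

carry_out(
  steps=[
    [0,-4,0,0,0,0,0.5],
    [0,-9,0,0,0,0,0.5],
    [0,-14,0,0,0,0,0.5],
    [0,-19,0,0,0,0,0.5],
    [0,-23,0,0,0,0,0.5],
  ],
)

```text
time: 3.7
tcp_pos: [0.5522, 0.0093, 0.0352]
orientation: [-0.293, 3.127, 0.005]
force: [-1.6, 8.8, 9.4]
gripper_width: 0.0518
finger_force: 20.6
```

Run:
```python
from h import *
from workcell import env,capture
s=env.sense();print(s["tcp_pos"],rel(s["tcp_pos"]),s["force"],s["gripper_width"])
a=capture("side")
cv2.imwrite("pics/c4.png",cv2.resize(a["img"][165:255,245:345],(660,594),interpolation=cv2.INTER_CUBIC)[:,:,::-1])
```

```text
[0.55218856 0.00926951 0.03516874] (np.float64(-17.02), np.float64(-0.58)) [-1.63820848  8.75352408  9.43833806] 0.05182544473840214
```

View pics/c4.png

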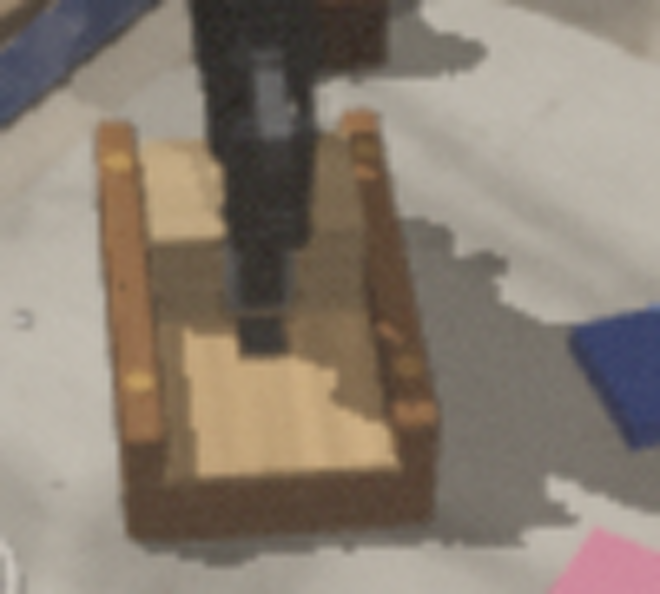

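The picture shows the three boards flush. A dark 45 px wide patch (262,335) in front of them looks like the slot's end, at crop row ~355.

Run:
```python
from h import *
S=dict(np.load("side0.npz"))
for u,v,z in((262,355,.03),(262,318,.03),(170,322,.03),(345,318,.03),(185,240,.066),(340,238,.066),(265,475,.03)):
    p=ray(S,(245+u/6.6,165+v/6.6),z); print(u,v,rel(p))
```

```text
262 355 (np.float64(28.87), np.float64(0.46))
262 318 (np.float64(10.97), np.float64(2.32))
170 322 (np.float64(10.25), np.float64(-28.34))
345 318 (np.float64(13.39), np.float64(29.86))
185 240 (np.float64(10.62), np.float64(-23.26))
340 238 (np.float64(14.0), np.float64(26.95))
265 475 (np.float64(83.78), np.float64(-4.29))
```

carry_out(
  steps=[
    [0,4,0,0,0,0,0.5],
    [0,9,0,0,0,0,0.5],
    [0,14,0,0,0,0,0.5],
    [0,17,0,0,0,0,0.5],
    [0,17,0,0,0,0,0.5],
  ],
)

```text
time: 4.25
tcp_pos: [0.5496, 0.0224, 0.0351]
orientation: [-0.288, 3.126, -0.001]
force: [1.1, -3.4, 7.3]
gripper_width: 0.0519
finger_force: 20.5
```

carry_out(
  steps=[
    [0,17,0,0,0,0,0.5],
    [0,0,0,0,0,0,0.5],
    [0,0,0,0,0,0,0.4],
    [0,0,0,0,0,0,0.2],
    [0,0,0,0,0,0,0.1],
  ],
)

```text
time: 4.75
tcp_pos: [0.5483, 0.0231, 0.0343]
orientation: [0.289, -3.128, -0.001]
force: [0.4, 0.3, 0.3]
gripper_width: 0.0765
finger_force: 0.0
```

carry_out(
  steps=[
    [0,0,-20,0,0,0,0],
    [0,0,-50,0,0,0,0],
    [0,0,-90,0,0,0,0],
    [0,-30,-120,0,0,0,0],
    [8,-70,-125,0,0,0,0],
  ],
)

```text
time: 5.25
tcp_pos: [0.5564, -0.0455, 0.163]
orientation: [-0.296, 3.121, 0.002]
force: [1.1, -0.2, -0.6]
gripper_width: 0.0854
finger_force: 0.0
```

carry_out(
  steps=[
    [10,-40,0,0,0,0,0],
    [20,-80,0,0,0,0,0],
    [31,-118,0,0,0,0,0],
    [31,-118,0,0,0,0,0],
    [31,-118,0,0,0,0,0],
  ],
)

```text
time: 5.75
tcp_pos: [0.5442, -0.17, 0.159]
orientation: [0.285, -3.128, -0.0]
force: [0.5, 1.1, -0.5]
gripper_width: 0.0854
finger_force: 0.0
```

Run:
```python
from h import *
from workcell import env,capture
s=env.sense();print(s["tcp_pos"],rel(s["tcp_pos"]))
a=capture("side");b=capture("top");np.savez("s5.npz",**a);np.savez("t5.npz",**b)
o=np.hstack([cv2.resize(a["img"][120:250,250:330],(369,600),interpolation=cv2.INTER_CUBIC),cv2.resize(b["img"][150:240,230:294],(427,600),interpolation=cv2.INTER_CUBIC)])
cv2.imwrite("pics/c5.png",o[:,:,::-1])
```

```text
[ 0.54418018 -0.17003818  0.15901625] (np.float64(-191.84), np.float64(40.12))
```

View pics/c5.png

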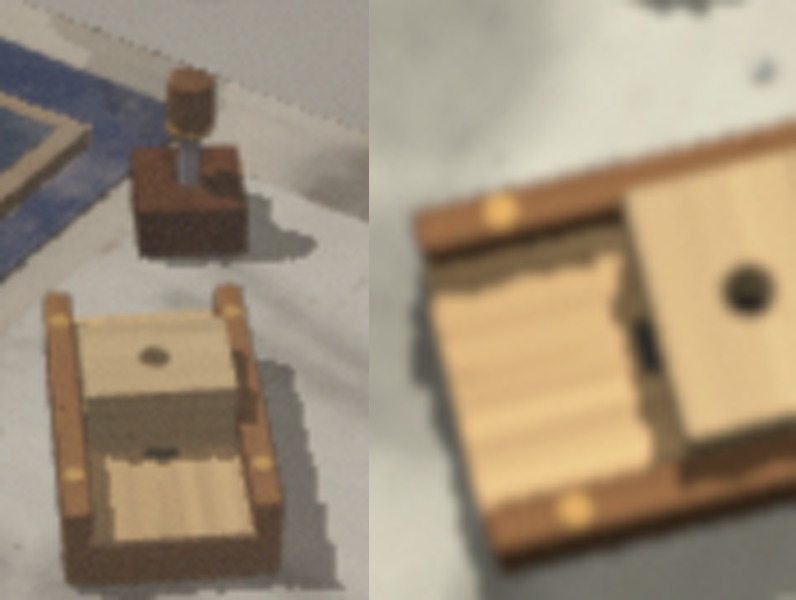

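The side half shows the pin in the holder, head top at (190,75) and shank at the holder top at (188,183), plus the flush stack with its hole at (154,357). The top half shows the hole at (748,290) and the slot's +y end at (637,345).

Run:
```python
from h import *
S=dict(np.load("s5.npz"));T=dict(np.load("t5.npz"))
sp=lambda u,v:(250+(u+.5)/369*80-.5,120+(v+.5)*130/600-.5)
tp=lambda u,v:(230+(u-369+.5)*64/427-.5,150+(v+.5)*.15-.5)
print("hole top",rel(ray(T,tp(748,290),.066)),"side",rel(ray(S,sp(154,357),.066)))
print("slot end top",rel(ray(T,tp(637,345),.03)),"side",rel(ray(S,sp(162,459),.03)))
print("board left edge",rel(ray(T,tp(655,320),.066)))
def tri(a,b):
    P=[]
    for c in(T,S):
        R=cv2.Rodrigues(np.array(c["rvec"]))[0];P.append(np.array(c["intrinsics"])@np.c_[R,np.array(c["tvec"]).ravel()])
    X=cv2.triangulatePoints(P[0],P[1],np.array(a,float).reshape(2,1),np.array(b,float).reshape(2,1));return (X[:3]/X[3]).ravel()
print("shank at holder side",ray(S,sp(188,183),.032),"head mid .08",ray(S,sp(190,104),.08))
f=4.297
tq=lambda u,v:((u+.5)/f+229.5,(v+.5)/f+154.5)
print("top: head mid(.08)",ray(dict(np.load("top0.npz")),tq(711,134),.08)," tri head top",tri(tq(721,124),sp(190,78)).round(4))
from workcell import env
print(env.sense()["tcp_pos"])
```

```text
hole top (np.float64(-4.03), np.float64(-0.71)) side (np.float64(-2.0), np.float64(-0.56))
slot end top (np.float64(27.03), np.float64(-1.02)) side (np.float64(29.73), np.float64(0.44))
board left edge (np.float64(22.29), np.float64(1.07))
shank at holder side [ 0.5460782  -0.16419687  0.032     ] head mid .08 [ 0.54646148 -0.16915657  0.08      ]
top: head mid(.08) [ 0.5468435  -0.17086738  0.08      ]  tri head top [ 0.5471 -0.1714  0.0949]
[ 0.54476584 -0.16777305  0.15903127]
```

carry_out(
  steps=[
    [-2,-2,25,0,0,0,0],
    [-2,-2,50,0,0,0,0],
    [-2,-2,70,0,0,0,0],
    [-2,-2,84,0,0,0,0],
    [-2,-2,91,0,0,0,0],
  ],
)

```text
time: 6.35
tcp_pos: [0.5467, -0.1694, 0.067]
orientation: [0.292, -3.126, -0.002]
force: [-0.1, 1.0, 0.3]
gripper_width: 0.0854
finger_force: 0.0
```

carry_out(
  steps=[
    [0,0,0,0,0,0,0.3],
    [0,0,0,0,0,0,0.5],
    [0,0,0,0,0,0,0.6],
    [0,0,0,0,0,0,0.7],
    [0,0,0,0,0,0,0.8],
  ],
  newtons=40,
)

```text
time: 6.85
tcp_pos: [0.5476, -0.1707, 0.0692]
orientation: [-0.289, 3.127, 0.0]
force: [-1.1, 1.0, 5.2]
gripper_width: 0.0248
finger_force: 39.0
```

carry_out(
  steps=[
    [0,0,0,0,0,0,0.85],
    [0,0,0,0,0,0,0.85],
    [0,0,0,0,0,0,0.85],
    [0,0,0,0,0,0,0.85],
    [0,0,0,0,0,0,0.85],
  ],
)

```text
time: 7.35
tcp_pos: [0.5476, -0.1707, 0.0691]
orientation: [-0.289, 3.127, 0.0]
force: [-1.7, 1.4, 7.5]
gripper_width: 0.0246
finger_force: 39.0
```

carry_out(
  steps=[
    [0,0,-10,0,0,0,0.85],
    [0,0,-30,0,0,0,0.85],
    [0,0,-60,0,0,0,0.85],
    [0,0,-90,0,0,0,0.85],
    [0,0,-95,0,0,0,0.85],
  ],
)

```text
time: 7.85
tcp_pos: [0.5488, -0.1717, 0.1673]
orientation: [-0.288, 3.123, -0.003]
force: [0.4, 0.7, -1.0]
gripper_width: 0.0252
finger_force: 39.5
```

carry_out(
  steps=[
    [-5,25,0,0,0,0,0.85],
    [-12,60,0,0,0,0,0.85],
    [-19,95,0,0,0,0,0.85],
    [-26,130,0,0,0,0,0.85],
    [-32,160,0,0,0,0,0.85],
  ],
)

```text
time: 8.35
tcp_pos: [0.5486, -0.0058, 0.1631]
orientation: [0.29, -3.128, -0.001]
force: [-0.2, -0.5, -0.9]
gripper_width: 0.0253
finger_force: 39.5
```

carry_out(
  steps=[
    [-4,20,0,0,0,0,0.85],
    [-6,30,8,0,0,0,0.85],
    [-6,30,15,0,0,0,0.85],
    [-6,30,20,0,0,0,0.85],
    [-6,30,20,0,0,0,0.85],
  ],
)

```text
time: 8.85
tcp_pos: [0.5488, 0.0209, 0.1421]
orientation: [0.285, -3.127, 0.001]
force: [0.1, -0.2, -0.1]
gripper_width: 0.0246
finger_force: 39.5
```

Run:
```python
from h import *
from workcell import env,capture
s=env.sense();print(s["tcp_pos"],rel(s["tcp_pos"]),s["force"],Ro.from_rotvec(s["orientation"]).as_matrix().round(4).tolist())
a=capture("side");np.savez("s6.npz",**a)
cv2.imwrite("pics/c6.png",cv2.resize(a["img"][135:235,240:340],(600,600),interpolation=cv2.INTER_CUBIC)[:,:,::-1])
```

```text
[0.54883891 0.02092288 0.14214244] (np.float64(-4.96), np.float64(0.58)) [ 0.09488792 -0.20638672 -0.05273714] [[-0.9835, -0.1808, -0.002], [-0.1808, 0.9835, -0.0011], [0.0021, -0.0007, -1.0]]
```

View pics/c6.png

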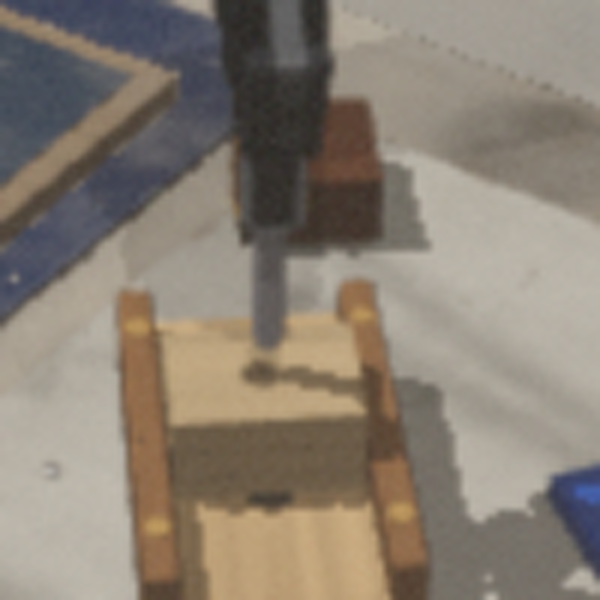

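The pin is held upright with its tip at (267,341). The hole is at (260,373), and the slot end shows at (270,498).

Run:
```python
from h import *
S=dict(np.load("s6.npz"))
sp=lambda u,v:(240+(u+.5)/6-.5,135+(v+.5)/6-.5)
t=ray(S,sp(267,341),.079);h=ray(S,sp(260,373),.066)
print("tip",rel(t),"hole",rel(h),"shank top(.137)",rel(ray(S,sp(269,230),.134)))
im=S["img"][135:235,240:340].astype(int).sum(2)
print(im[50:66,36:52])
```

```text
tip (np.float64(-4.9), np.float64(1.93)) hole (np.float64(-2.71), np.float64(-0.66)) shank top(.137) (np.float64(1.8), np.float64(1.18))
[[466 469 467 453 453 428 337 295 278 279 276 314 383 400 408 415]
 [463 468 464 470 462 442 336 281 284 276 279 315 405 405 418 429]
 [457 463 462 464 462 435 339 290 283 275 280 331 433 456 461 475]
 [438 438 433 429 431 419 332 297 280 274 285 361 465 481 480 485]
 [434 421 421 422 419 403 333 279 280 286 280 339 430 470 471 466]
 [450 424 414 404 409 397 330 290 279 284 290 338 416 454 459 465]
 [460 448 424 417 416 408 351 297 282 277 307 380 426 453 457 461]
 [475 475 475 477 468 450 374 314 296 300 364 465 476 482 482 479]
 [481 488 483 485 476 435 413 382 359 378 429 484 490 487 492 490]
 [487 482 492 485 478 444 400 396 392 407 444 486 489 491 492 489]
 [493 494 495 488 461 399 308 302 320 367 425 474 474 472 468 478]
 [489 489 486 475 386 307 273 239 256 297 360 384 341 333 335 375]
 [475 482 475 455 352 265 266 249 254 267 305 296 305 305 309 315]
 [476 480 477 465 408 332 303 298 293 311 363 352 357 340 309 305]
 [478 473 481 476 463 445 418 384 381 415 457 460 461 447 356 348]
 [473 471 478 475 477 475 465 463 469 465 479 468 479 472 470 467]]
```

carry_out(
  steps=[
    [-2,2,4,0,0,0,0.85],
    [-2,2,8,0,0,0,0.85],
    [-2,2,11,0,0,0,0.85],
    [-2,2,13,0,0,0,0.85],
    [-2,2,15,0,0,0,0.85],
  ],
)

```text
time: 9.4
tcp_pos: [0.5512, 0.0251, 0.1281]
orientation: [0.289, -3.128, 0.0]
force: [-0.2, -1.3, 0.4]
gripper_width: 0.0248
finger_force: 39.6
```

Run:
```python
from h import *
from workcell import env,capture
s=env.sense();print(s["tcp_pos"],rel(s["tcp_pos"]),s["force"])
a=capture("side");np.savez("s7.npz",**a)
cv2.imwrite("pics/c7.png",cv2.resize(a["img"][160:225,255:315],(554,600),interpolation=cv2.INTER_CUBIC)[:,:,::-1])
```

```text
[0.55115992 0.02509757 0.1281381 ] (np.float64(-1.28), np.float64(-2.47)) [-0.22658221 -1.25025035  0.36510562]
```

View pics/c7.png

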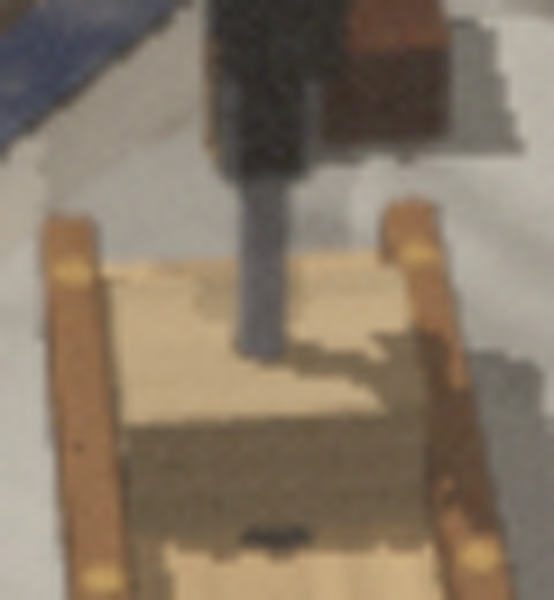

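The pin's tip now sits right at the hole (258,355) with no contact force, so I lower gently.

carry_out(
  steps=[
    [0,0,1,0,0,0,0.85],
    [0,0,2,0,0,0,0.85],
    [0,0,3,0,0,0,0.85],
    [0,0,4,0,0,0,0.85],
    [0,0,5,0,0,0,0.85],
  ],
)

```text
time: 9.95
tcp_pos: [0.5512, 0.0253, 0.1232]
orientation: [-0.289, 3.128, 0.0]
force: [-0.0, -1.4, -1.5]
gripper_width: 0.0243
finger_force: 39.4
```

carry_out(
  steps=[
    [0,0,1,0,0,0,0.85],
    [0,0,3,0,0,0,0.85],
    [0,0,4,0,0,0,0.85],
    [0,0,5,0,0,0,0.85],
    [0,0,6,0,0,0,0.85],
  ],
)

```text
time: 10.45
tcp_pos: [0.5512, 0.0252, 0.1172]
orientation: [0.289, -3.128, -0.0]
force: [0.3, -0.8, -0.7]
gripper_width: 0.0245
finger_force: 39.4
```

carry_out(
  steps=[
    [0,0,1,0,0,0,0.85],
    [0,0,2,0,0,0,0.85],
    [0,0,3,0,0,0,0.85],
    [0,0,4,0,0,0,0.85],
    [0,0,4,0,0,0,0.85],
  ],
)

```text
time: 10.95
tcp_pos: [0.5511, 0.0247, 0.1133]
orientation: [0.288, -3.128, 0.001]
force: [-0.7, -2.0, 1.3]
gripper_width: 0.0245
finger_force: 39.6
```

carry_out(
  steps=[
    [0,0,2,0,0,0,0.85],
    [0,0,3,0,0,0,0.85],
    [0,0,5,0,0,0,0.85],
    [0,0,6,0,0,0,0.85],
    [0,0,7,0,0,0,0.85],
  ],
)

```text
time: 11.45
tcp_pos: [0.5511, 0.0252, 0.1061]
orientation: [0.289, -3.128, -0.0]
force: [-1.6, -2.3, 0.3]
gripper_width: 0.0249
finger_force: 39.6
```

carry_out(
  steps=[
    [0,0,1,0,0,0,0.85],
    [0,0,3,0,0,0,0.85],
    [0,0,4,0,0,0,0.85],
    [0,0,5,0,0,0,0.85],
    [0,0,6,0,0,0,0.85],
  ],
)

```text
time: 11.95
tcp_pos: [0.5511, 0.0248, 0.1003]
orientation: [0.288, -3.128, 0.0]
force: [-1.1, -4.4, 1.9]
gripper_width: 0.0248
finger_force: 39.6
```

carry_out(
  steps=[
    [0,-1,0,0,0,0,0.85],
    [0,-1,2,0,0,0,0.85],
    [0,-1,4,0,0,0,0.85],
    [0,-1,5,0,0,0,0.85],
    [0,-1,6,0,0,0,0.85],
  ],
)

```text
time: 12.45
tcp_pos: [0.5513, 0.0243, 0.0941]
orientation: [0.289, -3.128, -0.0]
force: [-1.7, -3.0, 1.4]
gripper_width: 0.0249
finger_force: 39.5
```

carry_out(
  steps=[
    [0,0,1,0,0,0,0.85],
    [0,0,2,0,0,0,0.85],
    [0,0,3,0,0,0,0.85],
    [0,0,4,0,0,0,0.85],
    [0,0,5,0,0,0,0.85],
  ],
)

```text
time: 12.95
tcp_pos: [0.5513, 0.0242, 0.0892]
orientation: [0.289, -3.128, -0.0]
force: [-1.8, -2.4, 1.4]
gripper_width: 0.025
finger_force: 39.5
```

carry_out(
  steps=[
    [0,0,0.5,0,0,0,0.85],
    [0,0,1,0,0,0,0.85],
    [0,0,1.5,0,0,0,0.85],
    [0,0,2,0,0,0,0.85],
    [0,0,2,0,0,0,0.85],
  ],
)

```text
time: 13.45
tcp_pos: [0.552, 0.0243, 0.0885]
orientation: [-0.288, 3.127, 0.0]
force: [-4.4, -2.5, 14.0]
gripper_width: 0.0247
finger_force: 41.0
```

carry_out(
  steps=[
    [0.5,0,-0.6,0,0,0,0.85],
    [1,1,-0.6,0,0,0,0.85],
    [1,2,-0.6,0,0,0,0.85],
    [1,3,-0.6,0,0,0,0.85],
    [1,3,-0.6,0,0,0,0.85],
  ],
)

```text
time: 13.95
tcp_pos: [0.551, 0.0256, 0.0886]
orientation: [-0.287, 3.126, -0.002]
force: [-1.1, -6.8, 6.1]
gripper_width: 0.0247
finger_force: 39.9
```

carry_out(
  steps=[
    [0,1,0,0,0,0,0.85],
    [0,2,0,0,0,0,0.85],
    [0,3,0,0,0,0,0.85],
    [0,3.5,0,0,0,0,0.85],
    [0,3.5,0,0,0,0,0.85],
  ],
)

```text
time: 14.45
tcp_pos: [0.5505, 0.0291, 0.0887]
orientation: [-0.287, 3.126, -0.002]
force: [-0.0, -5.9, 5.1]
gripper_width: 0.0247
finger_force: 39.9
```

carry_out(
  steps=[
    [0,1,0,0,0,0,0.85],
    [0,2,0,0,0,0,0.85],
    [0,3,0,0,0,0,0.85],
    [0,3,0,0,0,0,0.85],
    [0,3,0,0,0,0,0.85],
  ],
)

```text
time: 14.95
tcp_pos: [0.55, 0.0321, 0.0886]
orientation: [-0.287, 3.126, -0.002]
force: [-0.2, -5.7, 5.3]
gripper_width: 0.0247
finger_force: 39.9
```

carry_out(
  steps=[
    [0,1,0,0,0,0,0.85],
    [0,2,0,0,0,0,0.85],
    [0,3,0,0,0,0,0.85],
    [0,3,0,0,0,0,0.85],
    [0,3,0,0,0,0,0.85],
  ],
)

```text
time: 15.45
tcp_pos: [0.5495, 0.0351, 0.0886]
orientation: [-0.287, 3.126, -0.002]
force: [-0.8, -6.0, 6.0]
gripper_width: 0.0248
finger_force: 39.9
```

carry_out(
  steps=[
    [0,1,0,0,0,0,0.85],
    [0,2,0,0,0,0,0.85],
    [0,3,0,0,0,0,0.85],
    [0,3,0,0,0,0,0.85],
    [0,3,0,0,0,0,0.85],
  ],
)

```text
time: 15.95
tcp_pos: [0.5489, 0.0382, 0.0886]
orientation: [-0.287, 3.126, -0.002]
force: [-0.2, -6.6, 4.8]
gripper_width: 0.0248
finger_force: 39.8
```

carry_out(
  steps=[
    [0,1,0,0,0,0,0.85],
    [0,2,0,0,0,0,0.85],
    [0,3,0,0,0,0,0.85],
    [0,3,0,0,0,0,0.85],
    [0,3,0,0,0,0,0.85],
  ],
)

```text
time: 16.45
tcp_pos: [0.5473, 0.0425, 0.0879]
orientation: [-0.289, 3.128, 0.0]
force: [0.1, -2.7, -0.2]
gripper_width: 0.0251
finger_force: 39.4
```

The force vanished and z dropped, so the tip is over the bore. I lower gently.

carry_out(
  steps=[
    [0,0.5,0.5,0,0,0,0.85],
    [0,1,1,0,0,0,0.85],
    [0,1,1.5,0,0,0,0.85],
    [0,1,1.5,0,0,0,0.85],
    [0,1,1.5,0,0,0,0.85],
  ],
)

```text
time: 16.95
tcp_pos: [0.5468, 0.0434, 0.0863]
orientation: [0.289, -3.128, -0.0]
force: [0.9, -3.0, 0.5]
gripper_width: 0.0247
finger_force: 39.5
```

carry_out(
  steps=[
    [0,0.5,0.5,0,0,0,0.85],
    [0,0.5,1,0,0,0,0.85],
    [0,0.5,1.5,0,0,0,0.85],
    [0,0.5,2,0,0,0,0.85],
    [0,0.5,2,0,0,0,0.85],
  ],
)

```text
time: 17.45
tcp_pos: [0.5466, 0.0435, 0.0843]
orientation: [0.289, -3.128, 0.0]
force: [0.9, -3.8, 1.0]
gripper_width: 0.0248
finger_force: 39.6
```

carry_out(
  steps=[
    [0,0,0.5,0,0,0,0.85],
    [0,0,1,0,0,0,0.85],
    [0,0,1.5,0,0,0,0.85],
    [0,0,2,0,0,0,0.85],
    [0,0,2,0,0,0,0.85],
  ],
)

```text
time: 17.95
tcp_pos: [0.5466, 0.0435, 0.0823]
orientation: [0.289, -3.128, 0.0]
force: [0.4, -5.9, 1.8]
gripper_width: 0.0247
finger_force: 39.5
```

carry_out(
  steps=[
    [0,-0.5,0.5,0,0,0,0.85],
    [0,-0.5,1,0,0,0,0.85],
    [0,-0.5,2,0,0,0,0.85],
    [0,-0.5,3,0,0,0,0.85],
    [0,-0.5,3,0,0,0,0.85],
  ],
)

```text
time: 18.45
tcp_pos: [0.5466, 0.0433, 0.0792]
orientation: [0.289, -3.128, -0.0]
force: [-0.7, -4.3, 0.0]
gripper_width: 0.0246
finger_force: 39.5
```

carry_out(
  steps=[
    [0,0,0.5,0,0,0,0.85],
    [0,0,1,0,0,0,0.85],
    [0,0,2,0,0,0,0.85],
    [0,0,3,0,0,0,0.85],
    [0,0,3,0,0,0,0.85],
  ],
)

```text
time: 18.95
tcp_pos: [0.5467, 0.0432, 0.0762]
orientation: [0.289, -3.128, -0.0]
force: [-1.1, -3.8, -0.2]
gripper_width: 0.0251
finger_force: 39.4
```

carry_out(
  steps=[
    [0,0,1,0,0,0,0.85],
    [0,0,2,0,0,0,0.85],
    [0,0,3,0,0,0,0.85],
    [0,0,4,0,0,0,0.85],
    [0,0,4,0,0,0,0.85],
  ],
)

```text
time: 19.45
tcp_pos: [0.5467, 0.0432, 0.0722]
orientation: [0.289, -3.128, -0.0]
force: [-0.9, -3.0, 0.2]
gripper_width: 0.025
finger_force: 39.4
```

carry_out(
  steps=[
    [0,0,0.5,0,0,0,0.85],
    [0,0,1,0,0,0,0.85],
    [0,0,1.3,0,0,0,0.85],
    [0,0,1.6,0,0,0,0.85],
    [0,0,1.6,0,0,0,0.85],
  ],
)

```text
time: 19.95
tcp_pos: [0.5468, 0.0432, 0.0712]
orientation: [-0.289, 3.128, 0.0]
force: [-3.9, -3.9, 7.4]
gripper_width: 0.0248
finger_force: 40.2
```

carry_out(
  steps=[
    [0,0,-0.3,0,0,0,0.85],
    [0,0,-0.3,0,0,0,0.5],
    [0,0,-0.3,0,0,0,0.3],
    [0,0,-0.3,0,0,0,0],
    [0,0,-0.3,0,0,0,0],
  ],
  newtons=20,
)

```text
time: 20.45
tcp_pos: [0.5469, 0.0436, 0.0711]
orientation: [-0.289, 3.128, 0.001]
force: [-0.3, 0.2, 0.7]
gripper_width: 0.0808
finger_force: 0.0
```

carry_out(
  steps=[
    [0,0,-5,0,0,0,0],
    [0,0,-25,0,0,0,0],
    [0,0,-60,0,0,0,0],
    [0,0,-100,0,0,0,0],
    [0,0,-130,0,0,0,0],
  ],
)

```text
time: 20.95
tcp_pos: [0.5472, 0.0432, 0.2038]
orientation: [-0.288, 3.126, 0.0]
force: [0.7, 0.4, -0.2]
gripper_width: 0.0855
finger_force: 0.0
```

carry_out(
  steps=[
    [20,-40,0,0,0,0,0],
    [40,-80,0,0,0,0,0],
    [60,-120,0,0,0,0,0],
    [80,-160,0,0,0,0,0],
    [80,-160,0,0,0,0,0],
  ],
)

```text
time: 21.45
tcp_pos: [0.4952, -0.1357, 0.2018]
orientation: [0.274, -3.129, 0.004]
force: [-0.4, 0.9, 0.4]
gripper_width: 0.0856
finger_force: 0.0
```

Run:
```python
from h import *
from workcell import env,capture
s=env.sense();print(s["tcp_pos"],s["time"])
a=capture("side");b=capture("top");np.savez("s8.npz",**a)
o=np.hstack([cv2.resize(a["img"][150:330,155:365],(420,360)),cv2.resize(b["img"][150:240,230:320],(360,360))])
cv2.imwrite("pics/c8.png",o[:,:,::-1])
```

```text
[ 0.49519099 -0.13565128  0.20183946] 21.45
```

View pics/c8.png

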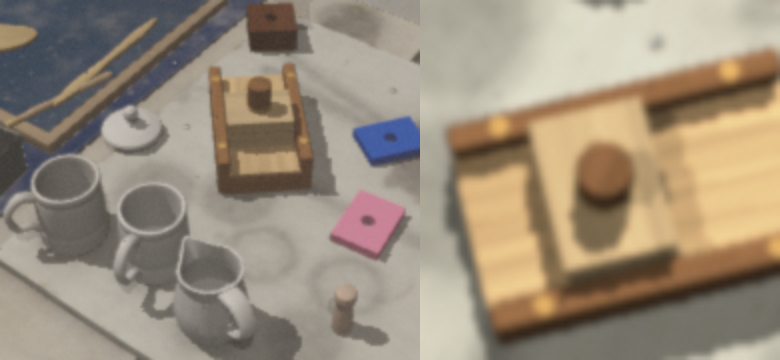

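The picture shows the pin's head at (260,95) in the side half and (604,173) in the top half, seated flat on the flush board stack. The gripper is clear and all bystanders stand where they were. I hand the job in.

```bash
python3 -c "
from workcell import env
print(env.close_job())"
```

```text
the job is handed in; nothing more can be done
None
```

The pin is fully home through all three lined-up boards in the bush, its head down on the top board and released; it took about 21.5 s, measured wrist forces stayed under 15 N, the bystanders are where they stood, and the job is handed in.

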